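Open the curing unit's hood past its spring and square the flask in the corner

ROBOT

A 7-joint arm with a two-finger parallel gripper is mounted at the origin on a cart in front of the work surface, level with it; the furniture and walls round the work are solid. World frame = base frame: x ahead of the robot, y to its left, z up, the work surface at z = 0. Lengths are in m, angles in degrees, forces in N, time in s.
With the tool pointing down it reaches from about 0.4 to 0.925 m from the base axis. Payload 5.6 kg.
Tool frame: the origin (TCP) lies midway between the tips of the shut fingers; the grasp point (between the pads) lies robot.hold_point_z behind it (robot.hold_point_z is the distance from the TCP to the grasp point, in m); z points along the fingers, y is the line along which they close (so a half turn about z gives the same grasp; the last joint's range is limited). The gripper opens to 85 mm and grips with 20 to 120 N. Pads are 22 mm wide; open, the fingers measure 114 mm over their backs; the gripper's body (76 mm by 85 mm) begins 54 mm behind the grasp point. The pads swing forward as they close: fully open they stand 13 mm farther back than shut.
Start: joints at [-66.291, 26.786, -0.665, 91.828, 0.344, 61.387, -3.226], TCP at [0.287, 0.583, 0.231] pointing down, gripper open.
Joint ranges: [-144.91, 144.91], [-17.63, 115.5], [-89.93, 88.59], [15.96, 139.68], [-74.01, 254.01], [8.47, 105.57], [-167.45, 167.45]. Speed limits (degrees/s): [147.25, 147.25, 180, 180, 180, 180, 180].

INTERFACE

Orientations are given as [roll, pitch, yaw] about the fixed x, y, z axes, in that order (R = Rz(yaw) Ry(pitch) Rx(roll)).
In Python, from cell import robot, grab_frame, get_calibration gives the robot as it stands.
- The arm moves only by the shell command python3 -m creep 'ROWS' [FORCE]. ROWS is JSON, one flat list of numbers, 5 for each row, row after row: the opening, from 0 (shut) to 1 (fully open), then the shift along the tool's x, y, z each as a share of 2.5 cm, from -1 to 1, then the turn about the tool's z as a share of 1.5 rad, from -1 to 1. A call has 1 to 10 rows; each row shifts and turns the commanded pose from where the row before left it, along the tool's axes as they then stand; what a row does not reach is not made up. A row lasts 1/12 s, in which the tool goes at most 41.7 mm and 7.16 degrees, less where a joint would pass 70% of its speed; a pose out of reach is approached as far as the arm can. A call with a number of a shift or a turn outside -1 to 1 is refused whole. A call with a gripper value outside its range is refused whole. The fingers move at their own pace and stop on an object; FORCE is the grip in N (left out, the last holds). Time passes only in rows, so rows that do not move let the fingers close. It gives the time, the measured TCP pose, the force, the opening and the grip force at its end, in the units of the state.
- robot.state(): the state, without advancing time (a new reading comes with each control period).
- grab_frame(name): name is "scene" or "top" or "wrist"; returns (picture, depth): 480x640x3 uint8, red, green, blue; 480x640 float32, m along the optical axis (not along the pixel's ray), 0 where there is no reading.
- get_calibration(name): a dict with "fov_y" (degrees; the focal length in pixels is half the picture's height over the tangent of half this angle, whatever the lens; pixels are square), "cx", "cy" (the principal point, pixels), "dist" ([k1, k2, p1, p2, k3] as OpenCV has them; the pictures are not rectified), "extrinsics" (4x4, takes a point from camera to world coordinates). Camera axes: x right, y up, looking along -z (the intrinsics and any distortion apply to the point x, -y, -z); pixel columns grow to the right and rows downward; lengths in m; the calibration is good to about 2 mm. A picture is of the moment at which its call begins: read the wrist's pose just before it. get_calibration takes no time and is no camera call; for the wrist camera it gives the pose at the moment of the call.
- robot.sign_off(): hands the job in; it is judged then, once.
The state is a dict: "clock": time; "joint_positions": joint angles; "qvel": joint speeds; "joint_efforts": joint torques, N m; "position": TCP position; "orientation": TCP orientation; "wrist_force": force on the tool from outside, world axes, zero at the start; "moment": the same for the moment, N m; "grip_width": opening from 0.0 (shut) to 1.0 (fully open); "grasp_force": force on a finger pad.
Only numpy, scipy, OpenCV 4.12 (cv2) and the standard library are available. Lean on these libraries where they do the work, as an engineer would, in place of code of your own. Each camera call takes 0.05 s, during which the arm holds its last target. There are 200 camera calls.

TASK

Open the hood of the small curing unit, which lifts by the lip along its front edge, and swing it past its spring's dead point so that it stays fully open by itself. Then push the metal flask inside, without lifting it off the plate, until it sits squarely home in the corner, flush against both the rear fence (on the hinge side) and the side fence. Do not force the hood, leave the plaster jaw and the plastic cup beside the unit where they stand, and let go of everything at the end.

Things in the scene. Friction and masses are not known exactly. Their poses are not given: they have to be found in the camera images.
- unit: curing unit, fixed: grey plinth 240 mm wide (y), from x = -115 to +105 mm of its origin, with a flat steel plate on top, 70 mm above the worktop. Origin at worktop height; x points from the front (lip side) to the rear hinge, z up (so the lip looks to the right of the robot and the hood opens to its left). Two aluminium fences 26 mm high stand on the plate, meeting at fence_corner
- hood (a joint): hinge of the white hood (0.4 to 0.6 kg, 240 mm wide, 82 mm high, 212 mm from hinge to front) over the plate: 0 = shut, 1.75 rad = open at its stop, leaning back. Spring and weight press it shut up to some 1.0 to 1.15 rad, beyond that they push it open; let go earlier it falls shut. Lifting at the lip takes 5 to 10 N at first, less further on. Its spring strut sits outside at the -y side
- lip (a point): middle of the front edge of the hood's lip: a bead of 5 mm radius, 180 mm long along the unit's y. The lip, a 4 mm sheet, sticks out 36 mm from the hood's lower front edge and turns with the hood, 248 mm from the hinge. Shut, the bead's underside is 71 mm above the worktop; below it, back to the plinth 33 mm behind, is free space for fingertips coming in obliquely from the front
- hinge_axis (a point): middle of the hood's hinge axis, fixed: +100 mm in x and 70 mm above the unit's origin; the axis runs along the unit's y
- fence_corner (a point): inner corner of the two fences at plate height, axes as the unit's, +55 mm in x and -70 mm in y from the unit's origin. The rear fence's flat face looks to -x and runs along y 141 mm from here to +y. The side fence's face looks to +y: two lugs, from 1 to 21 and 47 to 67 mm from here to -x, the gap between them for the flask's end clip
- flask: bronze-coloured closed press flask, 0.5 to 0.8 kg, loose on the plate: 66 (x) x 88 (y) mm, 50 mm high, a thin clip sticking out 10 mm at the middle of each y end. Origin at the centre of its underside. It lies 2 to 5 cm off both fences, turned up to 17 degrees, and slides under 2 to 4 N. Home: origin at x = -33, y = +44 mm from fence_corner, axes parallel to the unit's
- plaster_jaw: white plaster jaw model 50 x 64 x 27 mm standing on the worktop beside the unit, near the lip's far end, origin at the centre of its underside; to be left alone
- plastic_cup: small orange plastic cup, 44 mm across, 38 mm high, on the worktop beyond the unit, origin at the centre of its underside; to be left alone

How it is judged:
By the outcome, as a careful person would: the job done as asked, in the order asked, and still so for the second after the job is handed in, with the robot touching nothing.
It also fails if it takes over 72 s, if anything falls off the work surface, if the arm or the gripper's body presses on something with over 40 N, if the wrist force passes 120 N, or if a joint passes its speed limit or range.

## Working session

There is one attempt and no reset: what is moved stays moved. The work goes in short steps, Python scripts to look and compute and a shell command to move; the robot and the scene stay as the last step left them, time stands still between calls to the robot, and variables do not carry over. Pictures are saved under pics/ and viewed, at most 10 in all, crops included, and the job is handed in when it is done.

```bash
ls; mkdir -p pics; cat > h.py <<'E'
import numpy as np, cv2
from cell import robot, grab_frame, get_calibration
def K(c):
    f=240/np.tan(np.radians(c["fov_y"])/2); return np.array([[f,0,c["cx"]],[0,f,c["cy"]],[0,0,1]])
def cloud(name):
    c=get_calibration(name); im,d=grab_frame(name)
    v,u=np.mgrid[0:480,0:640]
    p=cv2.undistortPoints(np.stack([u,v],-1).reshape(-1,1,2).astype(float),K(c),np.array(c["dist"])).reshape(480,640,2)
    P=np.stack([p[...,0]*d,-p[...,1]*d,-d],-1)
    E=np.array(c["extrinsics"]); W=P@E[:3,:3].T+E[:3,3]; W[d==0]=np.nan
    return im,W
E
python3 - <<'E'
from h import *
for n in("scene","top"):
    im,W=cloud(n); np.save(f"{n}.npy",W); cv2.imwrite(f"pics/{n}0.png",im[...,::-1]); print(n,get_calibration(n)["extrinsics"])
s=robot.state(); print(s, robot.hold_point_z)
E
```

```text
pics
scene [[ 0.86548111  0.29872896 -0.40212368  0.32679034]
 [-0.5006675   0.48928433 -0.71409586 -0.63523919]
 [-0.0165683   0.81936674  0.57303022  0.54894842]
 [ 0.          0.          0.          1.        ]]
top [[-0.00758939  0.98731723 -0.15857831  0.49451865]
 [-0.99991624 -0.00915552 -0.0091478  -0.04771554]
 [-0.01048365  0.1584956   0.98730402  0.92483491]
 [ 0.          0.          0.          1.        ]]
{'clock': 0.1, 'joint_positions': array([-66.29100553,  26.83244828,  -0.66586068,  91.8760002 ,
         0.34353394,  61.38793703,  -3.22525058]), 'qvel': array([ 0.08161307, -0.17143395,  0.02119561, -0.12155535, -0.00459499,
       -0.00222913,  0.0637619 ]), 'joint_efforts': array([ 8.36174459e-04, -5.33521378e+01,  2.16681522e-02, -2.51966661e+01,
        1.15730902e-02,  4.29846958e-03, -1.44418099e-06]), 'position': array([0.28652256, 0.58286919, 0.23041411]), 'orientation': array([-1.79905797e+02,  6.06730808e-03,  1.53824941e+02]), 'wrist_force': array([-0.52597205, -0.85045679, -0.37620239]), 'moment': array([-0.00652809,  0.00146929, -0.0008567 ]), 'grasp_force': 0.0, 'grip_width': 1.0005601732461926} 0.0187
```

View pics/scene0.png

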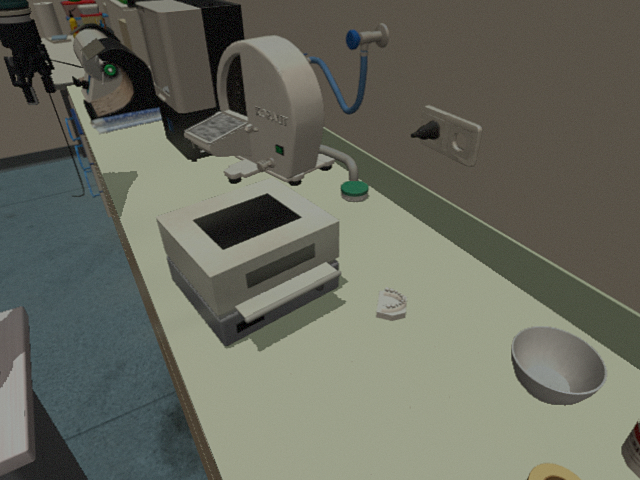

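View pics/top0.png

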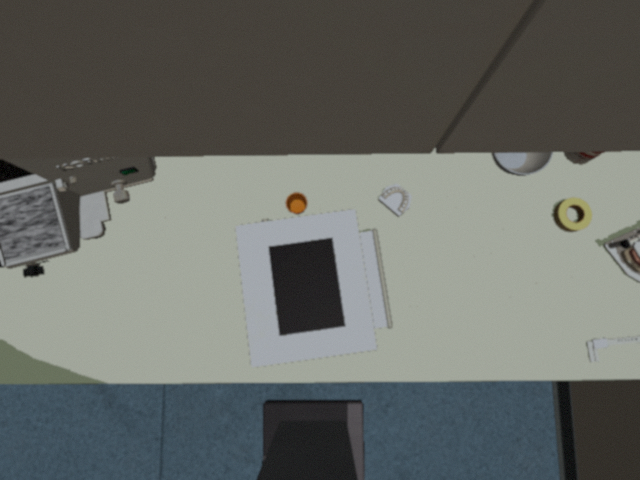

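The top view (up = +x world, right = -y world) shows the hood at about (308,288), the lip bead from (375,230) to (389,327), the jaw at (395,200) and the cup at (297,203). The hinge side is on the left.

```bash
python3 - <<'E'
from h import *
W=np.load("top.npy"); v,u=np.mgrid[0:480,0:640]
roi=(u>220)&(u<410)&(v>200)&(v<375)
def rep(n,m):
    p=W[m&roi][:,:2]; r=cv2.minAreaRect(p.astype(np.float32)*1000); print(n,len(p),r,p.min(0),p.max(0),np.median(W[m&roi][:,2])); return r
z=W[...,2]
h,e=np.histogram(z[roi&np.isfinite(z)],bins=np.arange(-.01,.2,.005)); print([(round(x,3),int(k)) for x,k in zip(e,h) if k>20])
rep("hood top",(z>.14)&(z<.16)&(u<365))
rep("lip",(z>.06)&(z<.1)&(u>360))
ax=W[:,:,1]
for vv in (240,260,280,300,320): 
    print(vv,[(uu,np.round(W[vv,uu]*1000).astype(int).tolist()) for uu in range(358,394,3)])
for n,m in(("jaw",(u>370)&(u<415)&(v>180)&(v<222)&(z>.008)),("cup",(u>280)&(u<312)&(v>185)&(v<220)&(z>.01))):
    p=W[m]; print(n,p.min(0),p.max(0))
S=np.load("scene.npy"); z=S[...,2]; m=(S[...,0]>.2)&(S[...,0]<.75)&(S[...,1]>-.3)&(S[...,1]<.2)
for a,b,n in((.145,.16,"Shood"),(.066,.09,"Slip")):
    q=S[m&(z>a)&(z<b)][:,:2]; print(n,cv2.minAreaRect(q.astype(np.float32)*1000))
E
```

```text
[(np.float64(-0.005), 6612), (np.float64(0.0), 6078), (np.float64(0.005), 60), (np.float64(0.01), 165), (np.float64(0.015), 77), (np.float64(0.02), 32), (np.float64(0.035), 40), (np.float64(0.07), 25), (np.float64(0.075), 1434), (np.float64(0.08), 334), (np.float64(0.145), 983), (np.float64(0.15), 16261), (np.float64(0.155), 560)]
hood top 17261 ((534.6040649414062, -13.209907531738281), (240.41220092773438, 210.33921813964844), 7.614724159240723) [ 0.40281787 -0.11419799] [0.66645042 0.10633305] 0.15225605369721207
lip 1785 ((551.0488891601562, -141.2500762939453), (183.881591796875, 34.14888000488281), 7.4235334396362305) [ 0.46126705 -0.16907375] [ 0.64366085 -0.11574171] 0.0783124509105464
240 [(358, [612, -105, 151]), (361, [623, -116, 76]), (364, [623, -121, 78]), (367, [623, -127, 77]), (370, [623, -133, 79]), (373, [623, -138, 77]), (376, [622, -143, 83]), (379, [634, -159, 1]), (382, [634, -165, 1]), (385, [634, -171, -1]), (388, [634, -177, 1]), (391, [634, -183, -1])]
260 [(358, [578, -104, 150]), (361, [578, -109, 151]), (364, [585, -121, 77]), (367, [585, -126, 78]), (37
[... 744 characters left out ...]
63, 78]), (391, [513, -179, 2])]
320 [(358, [478, -102, 152]), (361, [478, -107, 154]), (364, [477, -112, 152]), (367, [477, -117, 152]), (370, [477, -122, 150]), (373, [476, -134, 79]), (376, [476, -140, 76]), (379, [476, -145, 79]), (382, [476, -151, 75]), (385, [476, -156, 77]), (388, [476, -161, 80]), (391, [476, -167, 79])]
jaw [ 0.681918   -0.22521571  0.00827325] [ 0.75031996 -0.15956729  0.03082136]
cup [ 0.64888817 -0.02495042  0.01018057] [0.72785092 0.02821414 0.15456395]
Shood ((534.2410888671875, -15.38421630859375), (242.53988647460938, 213.69435119628906), 7.709080696105957)
Slip ((489.79150390625, -86.74769592285156), (169.34280395507812, 322.565673828125), 56.61676788330078)
```

```bash
python3 -m creep '[0,-0.98,-0.97,0,0,0,-0.98,-0.97,0,0,0,-0.98,-0.97,0,0,0,-0.98,-0.97,0,0,0,-0.98,-0.97,0,0,0,-0.98,-0.97,0,0,0,-0.98,-0.97,0,0,0,-0.98,-0.97,0,0,0,-0.98,-0.97,0,0,0,-0.98,-0.97,0,0]' 40
python3 -m creep '[0,-0.98,-0.97,0,0,0,-0.98,-0.97,0,0,0,-0.98,-0.97,0,0,0,-0.98,-0.97,0,0,0,-0.98,-0.97,0,0,0,-0.98,-0.97,0,0,0,-0.98,-0.97,0,0,0,-0.98,-0.97,0,0,0,-0.98,-0.97,0,0,0,-0.98,-0.97,0,0]'
python3 -m creep '[0,-0.98,-0.97,0,0,0,-0.98,-0.97,0,0,0,-0.98,-0.97,0,0,0,-0.98,-0.97,0,0,0,0,0,0,0]'
python3 -m creep '[0,0,0,0,0.082,0,0,0,0,0.082,0,0,0,0,0.082,0,0,0,0,0.082,0,0,0,0,0.082,0,0,0,0,0.082,0,0,0,0,0.082,0,0,0,0,0.082,0,0,0,0,0]'
```

```text
clock: 0.93
position: [0.3997, 0.2558, 0.2311]
orientation: [-180.0, -0.0, 153.8]
wrist_force: [1.6, -0.4, 0.6]
grip_width: -0.001
grasp_force: 0.0
clock: 1.77
position: [0.5126, -0.0697, 0.2312]
orientation: [180.0, -0.0, 153.8]
wrist_force: [1.4, 0.6, -1.2]
grip_width: 0.004
grasp_force: 0.0
clock: 2.18
position: [0.5578, -0.2062, 0.2312]
orientation: [-179.7, 0.2, 153.3]
wrist_force: [-0.9, -1.0, -0.1]
grip_width: -0.001
grasp_force: 0.0
clock: 2.93
position: [0.5574, -0.1979, 0.2308]
orientation: [-179.9, -0.0, 97.3]
wrist_force: [0.5, -0.0, -0.2]
grip_width: -0.001
grasp_force: 0.0
```

```bash
python3 -m creep '[0,0,0,1,0,0,0,0,1,0,0,0,0,1,0,0,0,0,1,0,0,0,0,1,0,0,0,0,1,0,0,0,0,1,0,0,0,0,0.2,0,0,0.4,0,0,0,0,0.4,0,0,0]'
python3 -m creep '[0,0.1,0,0,0,0,0.05,0,0,0,0,0,0,0,0]'; python3 - <<'E'
from h import *
im,W=cloud("scene"); cv2.imwrite("pics/s1.png",im[60:400,100:500,::-1])
E
```

```text
clock: 3.77
position: [0.5552, -0.1786, 0.0519]
orientation: [180.0, 0.0, 97.4]
wrist_force: [0.1, -0.1, 0.4]
grip_width: 0.005
grasp_force: 0.0
clock: 4.02
position: [0.5556, -0.174, 0.0527]
orientation: [179.9, 0.0, 97.6]
wrist_force: [-0.9, -0.8, 0.3]
grip_width: 0.003
grasp_force: 0.0
```

View pics/s1.png

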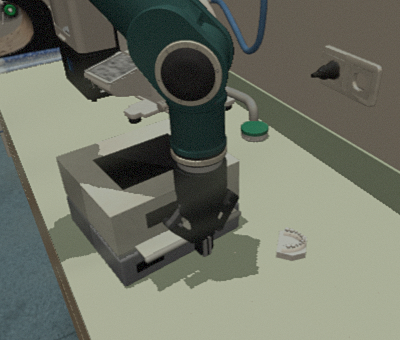

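The picture shows the closed fingers standing just in front of the lip's middle (crop px 205,245), and the jaw clear at (292,243). I'll press gently.

```bash
for i in 1; do python3 -m creep '[0,0.08,0,0,0,0,0,0,0,0]'; python3 -m creep '[0,0.08,0,0,0,0,0,0,0,0]';python3 -m creep '[0,0.08,0,0,0,0,0,0,0,0]'; done | grep -E "pos|force"
```

```text
position: [0.5546, -0.1727, 0.0518]
wrist_force: [0.0, -0.3, -0.5]
grasp_force: 0.0
position: [0.5541, -0.1706, 0.0513]
wrist_force: [-0.1, 0.0, -0.3]
grasp_force: 0.0
position: [0.5538, -0.1693, 0.0513]
wrist_force: [-0.4, -0.8, 1.0]
grasp_force: 0.5
```

```bash
for i in 1; do python3 -m creep '[0,0.08,0,0,0,0,0,0,0,0]'; python3 -m creep '[0,0.08,0,0,0,0,0,0,0,0]';python3 -m creep '[0,0.08,0,0,0,0,0,0,0,0]'; done | grep -E "pos|wrist_force"
```

```text
position: [0.5538, -0.1692, 0.0514]
wrist_force: [1.3, -5.9, -2.5]
position: [0.5538, -0.1691, 0.0515]
wrist_force: [2.5, -9.8, -4.3]
position: [0.5538, -0.1691, 0.0518]
wrist_force: [2.2, -13.8, -4.3]
```

```bash
(python3 -m creep '[0,0.12,0,0,0,0,0.12,0,0,0,0,0,0,0,0]'; python3 -m creep '[0,0,0,-0.15,0,0,0,0,-0.15,0,0,0,0,-0.15,0]'; python3 -m creep '[0,0,0,-0.15,0,0,0.02,0,-0.15,0,0,0.02,0,-0.15,0,0,0,0,0,0]';) | grep -E "pos|wrist_force|orien"
python3 - <<'E'
from h import *
im,W=cloud("top"); S=W[210:365,240:400].reshape(-1,3); S=S[(S[:,2]>.1)]
# hood top plane slope along unit x
q=(S[:,:2]-[0.5338,-0.0075])@np.array([-.1325,.991])
m=(q>-.1)&(q<.08); print(np.degrees(np.arctan(-np.polyfit(q[m],S[m,2],1)[0])))
E
```

```text
position: [0.5539, -0.169, 0.0528]
orientation: [179.7, 1.0, 97.0]
wrist_force: [3.6, -23.9, -5.2]
position: [0.5538, -0.1684, 0.0641]
orientation: [179.7, 0.9, 97.0]
wrist_force: [2.9, -23.3, -3.1]
position: [0.5536, -0.1673, 0.076]
orientation: [179.7, 0.9, 97.0]
wrist_force: [1.5, -22.2, -1.9]
60.905154973195714
```

```bash
cat >> h.py <<'E'
def hood(tag=None):
    im,W=cloud("top")
    if tag: cv2.imwrite(f"pics/{tag}.png",im[...,::-1])
    P=W.reshape(-1,3); q=P[:,:2]-[0.5338,-0.0075]; ux=q@np.array([-.1325,.991]); uy=q@np.array([-.991,-.1325])
    m=(uy>.095)&(uy<.115)&(P[:,2]>.06)&(ux>-.2)&(ux<.2)
    s=np.c_[ux,P[:,2]][m]; return s[np.argsort(s[:,0])]
E
python3 - <<'E'
from h import *
s=hood("t1"); print(np.round(s[::max(1,len(s)//20)]*1000))
E
```

```text
[[-121.  515.]
 [ -96.  565.]
 [ -85.  582.]
 [ -77.  590.]
 [ -70.  598.]
 [ -63.  607.]
 [ -57.  611.]
 [ -51.  618.]
 [ -46.  605.]
 [ -40.  624.]
 [ -35.  625.]
 [ -31.  619.]
 [ -26.  616.]
 [ -22.  614.]
 [ -18.  626.]
 [ -14.  614.]
 [  -9.  583.]
 [  -3.  604.]
 [  22.  161.]
 [  64.  158.]
 [ 105.  153.]]
```

View pics/t1.png

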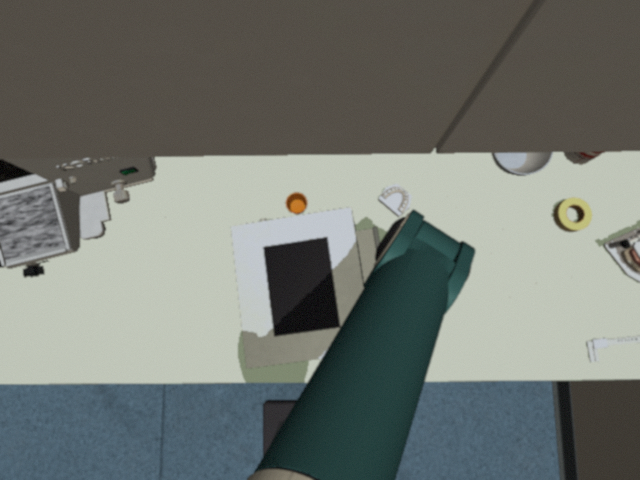

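The top view shows the arm in front of the lip. The hood top slopes from z 153 to 161 mm, a tilt of about 5.5°, so the hood rises with the fingers without slipping.

```bash
(python3 -m creep '[0,0.03,0,-0.24,0,0,0.04,0,-0.24,0,0,0.05,0,-0.24,0,0,0.05,0,-0.24,0]'; python3 -m creep '[0,0.06,0,-0.24,0,0,0.06,0,-0.24,0,0,0.07,0,-0.24,0]') | grep -E "pos|wrist_force|orien"
```

```text
position: [0.5531, -0.1633, 0.1]
orientation: [179.7, 0.9, 97.0]
wrist_force: [2.9, -23.1, -0.2]
position: [0.5525, -0.1586, 0.1183]
orientation: [179.7, 0.9, 97.0]
wrist_force: [2.5, -23.7, 1.9]
```

```bash
(python3 -m creep '[0,0.09,0,-0.32,0,0,0.11,0,-0.32,0,0,0.12,0,-0.32,0,0,0.13,0,-0.32,0,0,0.15,0,-0.32,0]'; python3 -m creep '[0,0.16,0,-0.32,0,0,0.18,0,-0.32,0,0,0.19,0,-0.32,0,0,0.21,0,-0.32,0,0,0.23,0,-0.32,0]') | grep -E "pos|wrist_force|orien"
```

```text
position: [0.5504, -0.1429, 0.1587]
orientation: [179.7, 0.8, 97.0]
wrist_force: [0.7, -21.8, 6.4]
position: [0.5472, -0.1182, 0.1992]
orientation: [179.7, 0.7, 97.0]
wrist_force: [0.1, -19.3, 11.0]
```

```bash
(python3 -m creep '[0,0.38,0,-0.56,0,0,0.44,0,-0.55,0,0,0.42,0,-0.45,0]'; python3 -m creep '[0,0.44,0,-0.42,0,0,0.47,0,-0.38,0,0,0.5,0,-0.34,0]') | grep -E "pos|wrist_force|orien"
```

```text
position: [0.5427, -0.0826, 0.2375]
orientation: [179.8, 0.3, 97.1]
wrist_force: [-0.6, -7.8, 6.4]
position: [0.5377, -0.0434, 0.2647]
orientation: [179.9, 0.1, 97.3]
wrist_force: [1.5, -1.6, 1.6]
```

```bash
(python3 -m creep '[0,0.5,0,-0.3,0,0,0.5,0,-0.25,0,0,0.5,0,-0.2,0,0,0.5,0,-0.2,0,0,0.5,0,-0.1,0]'; python3 -m creep '[0,0.5,0,0,0,0,0.5,0,0,0,0,0.5,0,0,0,0,0,0,0,0]') | grep -E "pos|wrist_force|orien"
```

```text
position: [0.5291, 0.0204, 0.2901]
orientation: [180.0, -0.0, 97.4]
wrist_force: [0.4, 0.4, -1.1]
position: [0.5237, 0.0597, 0.2893]
orientation: [-180.0, -0.1, 97.7]
wrist_force: [-0.0, 0.6, -0.6]
```

```bash
(python3 -m creep '[0,-1,0,0,0,0,-1,0,0,0,0,-1,0,0,0,0,-1,0,0,0,0,-1,0,0,0,0,-1,0,0,0,0,0,0,0,0]') | grep -E "pos|wrist_force|orien"
python3 - <<'E'
from h import *
im={}
for n in("scene","top","wrist"):
    im[n],W=cloud(n); np.save(n+".npy",W)
cv2.imwrite("pics/s2.png",np.hstack([cv2.resize(im["scene"],(400,300)),cv2.resize(im["wrist"],(400,300))])[...,::-1])
E
```

```text
position: [0.5433, -0.0987, 0.29]
orientation: [180.0, 0.2, 97.0]
wrist_force: [-0.5, -0.8, 0.7]
```

View pics/s2.png

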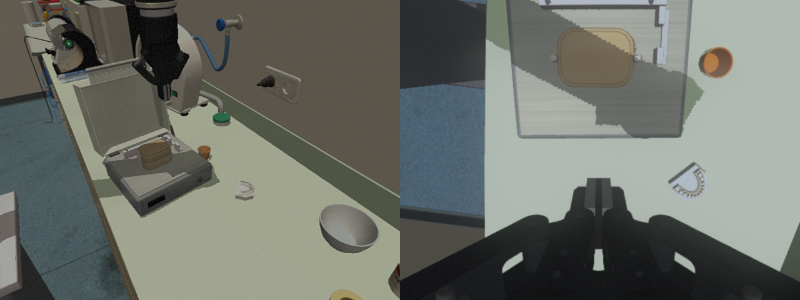

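The scene picture shows the hood open and leaning back. The wrist half shows the bronze flask at about (597,58) with its two clips, the rear fence along the top, the side fence at (663,38) and the cup at (715,62). Next I'll measure the flask and the fences.

```bash
cat >> h.py <<'E'
def flask(W):
    P=W.reshape(-1,3); P=P[np.isfinite(P).all(1)]
    z=P[:,2]; R=(P[:,0]>.38)&(P[:,0]<.68)&(P[:,1]>-.13)&(P[:,1]<.09)
    t=P[R&(z>.110)&(z<.130)]; r=cv2.minAreaRect((t[:,:2]*1000).astype(np.float32))
    print("flask",len(t),np.median(t[:,2]) if len(t) else 0,r)
    f=P[R&(z>.088)&(z<.103)]
    return t,f
E
python3 - <<'E'
from h import *
for n in("wrist","top","scene"):
    t,f=flask(np.load(n+".npy"))
    q=f[:,:2]-[0.5338,-0.0075]; ux=q@np.array([-.1325,.991])*1000; uy=q@np.array([-.991,-.1325])*1000
    m=(uy>-65)&(uy<65)&(ux>45)&(ux<80); s=(uy<-60)&(uy>-95)&(ux>-20)&(ux<53)
    a=np.c_[ux,uy][m]; b=np.c_[ux,uy][s]
    print(n,len(a),len(b))
    if len(a)>20:
        bins=[a[(a[:,1]>c)&(a[:,1]<c+20)][:,0] for c in range(-60,60,20)]; print("rear face ux per uy",[round(float(np.percentile(x,3)),1) if len(x)>5 else None for x in bins])
    if len(b)>20:
        bins=[b[(b[:,0]>c)&(b[:,0]<c+10)][:,1] for c in range(-20,50,10)]; print("side face uy per ux",[round(float(np.percentile(x,97)),1) if len(x)>5 else None for x in bins])
    W=np.load(n+".npy").reshape(-1,3); W=W[(W[:,2]>.064)&(W[:,2]<.075)&(W[:,0]>.38)&(W[:,0]<.68)&(W[:,1]>-.14)&(W[:,1]<.12)]; print("plate",cv2.minAreaRect((W[:,:2]*1000).astype(np.float32)), np.median(W[:,2]))
E
```

```text
flask 11244 0.11953552632062672 ((529.8701782226562, -11.632709503173828), (106.90975952148438, 66.0953598022461), 7.235977649688721)
wrist 1738 656
rear face ux per uy [56.2, 56.6, 56.6, 56.6, 56.7, 56.7]
side face uy per ux [-71.1, -69.9, -70.0, None, None, -70.4, -70.4]
plate ((536.5244140625, -28.441307067871094), (237.09576416015625, 180.92901611328125), 7.247773170471191) 0.06950771703355801
flask 1186 0.1196965878315367 ((483.6356506347656, 22.96356201171875), (57.38759994506836, 205.97459411621094), 66.23844909667969)
top 350 99
rear face ux per uy [56.0, 56.1, 55.9, 56.0, 56.2, 56.2]
side face uy per ux [None, -69.9, -70.1, None, None, -70.2, -70.0]
plate ((528.376953125, 43.1328010559082), (153.7076873779297, 256.4477233886719), 89.99242401123047) 0.07007281004866195
flask 1224 0.11995489272620602 ((475.4267578125, 8.044967651367188), (83.97504425048828, 208.05824279785156), 64.82344818115234)
scene 214 95
rear face ux per uy [53.5, 56.3, 58.5, 57.0, 53.7, 54.1]
side face uy per ux [-69.4, -69.4, -69.5, None, None, -69.1, -68.1]
plate ((530.529052734375, 0.567169189453125), (251.3912811279297, 256.5939025878906), 4.50646448135376) 0.07020709622945914
```

The flask lies parallel to the unit, 27 mm off the rear fence and 30 mm off the side fence. I'll push it to the rear first, with both fingers on its front face.

```bash
(python3 -m creep '[0.5,0,0,1,0,0.5,0,0,1,0,0.5,0,0,1,0,0.5,0,0,1,0,0.5,0,0,1,0,0.5,0,0,1,0,0.5,0,0,1,0,0.5,0,0,1,0,0.5,0,0,0.4,0,0.5,0,0,0,0]'; python3 -m creep '[0.5,0.4,0.07,0,0,0.5,0.4,0,0,0,0.5,0.4,0,0,0,0.5,0.2,0,0,0,0.5,0,0,0,0]'; python3 -m creep '[0.5,0.2,0,0,0,0.5,0.2,0,0,0,0.5,0,0,0,0]'; python3 -m creep '[0.5,0.2,0,0,0,0.5,0.2,0,0,0,0.5,0,0,0,0]') | grep -E "pos|wrist_force|orien|wid"
```

```text
position: [0.5421, -0.0905, 0.0773]
orientation: [-179.7, -0.1, 97.5]
wrist_force: [-0.2, -0.1, 0.0]
grip_width: 0.502
position: [0.5415, -0.0546, 0.0804]
orientation: [179.9, -0.1, 97.6]
wrist_force: [-0.0, 0.7, -0.7]
grip_width: 0.504
position: [0.5397, -0.0461, 0.0797]
orientation: [180.0, -0.0, 97.5]
wrist_force: [0.1, -0.1, 0.3]
grip_width: 0.501
position: [0.5382, -0.036, 0.0794]
orientation: [-180.0, -0.1, 97.5]
wrist_force: [-0.2, 0.8, -0.3]
grip_width: 0.496
```

```bash
python3 - <<'E'
from h import *
im,W=cloud("wrist"); np.save("wrist.npy",W); im2,_=cloud("scene")
flask(W)
t,f=flask(W); q=t[:,:2]-[0.5338,-0.0075]; ux=q@np.array([-.1325,.991])*1000; uy=q@np.array([-.991,-.1325])*1000
print(np.percentile(ux,[1,50,99]),np.percentile(uy,[1,50,99]))
cv2.imwrite("pics/s3.png",np.hstack([cv2.resize(im2[60:360,100:500],(400,300)),cv2.resize(im,(400,300))])[...,::-1])
E
```

```text
flask 82243 0.11965125744803942 ((531.428955078125, -3.0483932495117188), (110.83292388916016, 90.12039184570312), 9.154855728149414)
flask 82243 0.11965125744803942 ((531.428955078125, -3.0483932495117188), (110.83292388916016, 90.12039184570312), 9.154855728149414)
[-27.07563377  18.31473033  47.7466107 ] [-42.37075725   4.1205707   49.98996632]
```

View pics/s3.png

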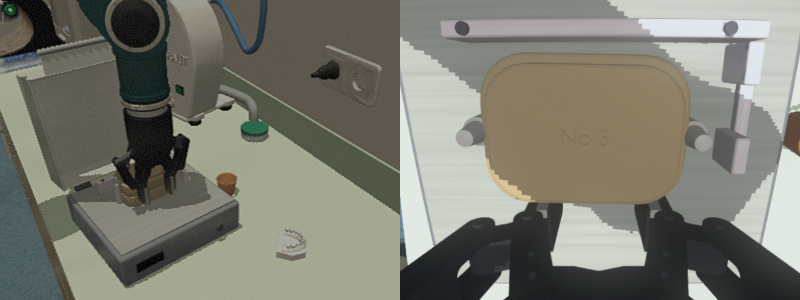

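The flask has slid about 18 mm squarely. In the wrist half its rear edge at row 55 is parallel to the fence at row 30, about 8 mm short of it.

```bash
(python3 -m creep '[0.5,0.2,0,0,0,0.5,0.1,0,0,0]'; for i in 1; do python3 -m creep '[0.5,0.08,0,0,0,0.5,0,0,0,0]';python3 -m creep '[0.5,0.08,0,0,0,0.5,0,0,0,0]';python3 -m creep '[0.5,0.08,0,0,0,0.5,0,0,0,0]'; done) | grep -E "pos|wrist_force|orien"
```

```text
position: [0.5374, -0.0296, 0.0795]
orientation: [180.0, 0.0, 97.4]
wrist_force: [0.1, -1.0, 0.6]
position: [0.5374, -0.0281, 0.0796]
orientation: [180.0, 0.1, 97.5]
wrist_force: [0.6, -2.5, -1.4]
position: [0.5374, -0.028, 0.0797]
orientation: [179.9, 0.2, 97.4]
wrist_force: [1.5, -6.8, -0.5]
position: [0.5375, -0.0279, 0.08]
orientation: [179.9, 0.3, 97.3]
wrist_force: [0.4, -10.7, -1.2]
```

```bash
(python3 -m creep '[0.5,-0.5,0,0,0,0.5,-0.5,0,0,0,0.3,0,0,-1,0,0.3,0,0,-1,0,0.3,0,0,-1,0,0.3,0,0,-1,0,0.3,0,0,0,0]') | grep -E "pos|wrist_force|orien"
python3 - <<'E'
from h import *
s=robot.state(); print(s["joint_positions"])
im,W=cloud("wrist"); t,f=flask(W); q=t[:,:2]-[0.5338,-0.0075]; ux=q@np.array([-.1325,.991])*1000; uy=q@np.array([-.991,-.1325])*1000
print(np.percentile(ux,[.2,1,50,99,99.8]),np.percentile(uy,[.2,1,50,99,99.8]))
E
```

```text
position: [0.5427, -0.0495, 0.184]
orientation: [179.6, -0.0, 97.4]
wrist_force: [-0.3, -0.3, -0.1]
[-27.6003415   22.04175106  36.56834655 111.39011571 -16.80973201
  51.39144917  24.88246959]
flask 23812 0.11958906445111436 ((526.7770385742188, 15.03530502319336), (105.88652038574219, 66.43439483642578), 6.414569854736328)
[-9.60836394 -8.37423623 24.90785859 55.30968884 56.24482299] [-45.61163553 -41.56692939   3.99655916  49.60902869  53.3763716 ]
```

```bash
(python3 -m creep '[0.3,0.626,-0.785,0,0,0.3,0.626,-0.785,0,0,0.3,0.626,-0.785,0,0,0.3,0.626,-0.785,0,0]'; python3 -m creep '[0.3,0,0,0,0.081,0.3,0,0,0,0.081,0.3,0,0,0,0.081,0.3,0,0,0,0.081,0.3,0,0,0,0.081,0.3,0,0,0,0.081,0.3,0,0,0,0.081,0.3,0,0,0,0.081,0.3,0,0,0,0.081,0.3,0,0,0,0.081]';  python3 -m creep '[0.3,0,0,0,0.081,0.3,0,0,0,0.081,0.3,0,0,0,0.081,0.3,0,0,0,0,0.3,0,0,0,0]') | grep -E "pos|wrist_force|orien|wid"
python3 - <<'E'
from h import *
im,W=cloud("wrist"); np.save("wrist.npy",W); t,f=flask(W); q=t[:,:2]-[0.5338,-0.0075]; ux=q@np.array([-.1325,.991])*1000; uy=q@np.array([-.991,-.1325])*1000
print(np.percentile(ux,[.2,1,50,99,99.8]),np.percentile(uy,[.2,1,50,99,99.8]))
cv2.imwrite("pics/w4.png",im[...,::-1])
p=robot.state()["position"]; q=p[:2]-[0.5338,-0.0075]; print("tcp u",q@[-.1325,.991],q@[-.991,-.1325])
E
```

```text
position: [0.452, 0.0035, 0.1784]
orientation: [-179.9, -0.0, 97.4]
wrist_force: [0.6, -0.3, -0.1]
grip_width: 0.295
position: [0.4532, 0.0031, 0.1787]
orientation: [-180.0, 0.1, 27.5]
wrist_force: [0.2, 0.8, -0.1]
grip_width: 0.305
position: [0.4534, 0.0032, 0.1789]
orientation: [180.0, 0.1, 7.1]
wrist_force: [-0.3, 0.5, 0.5]
grip_width: 0.301
flask 25401 0.11958128584192204 ((481.3731994628906, 27.000965118408203), (81.4473876953125, 187.8176727294922), 75.05961608886719)
[-9.35007503 -8.48483303 23.29183084 55.22183778 56.21051192] [-39.87223515 -38.55947031   1.82699411  49.71568907  54.46920691]
tcp u 0.021266018778294656 0.07811838976540664
```

View pics/w4.png

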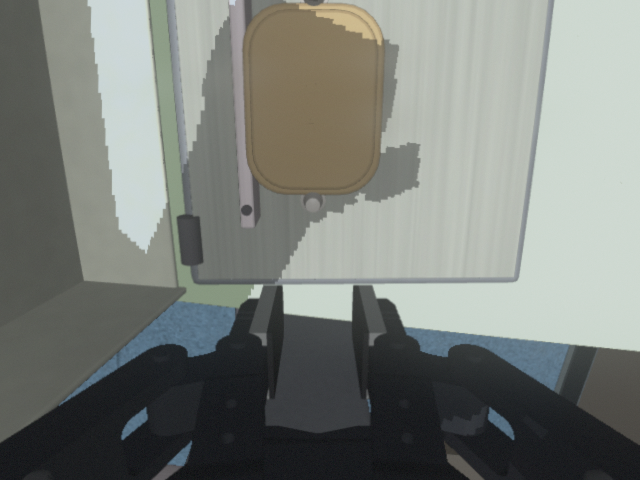

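The rear fence is at columns 235–255 with the flask flush against it. The clip at (312,203) is centred between the fingers (280–355). Next I'll lower and push towards the side fence.

```bash
(python3 -m creep '[0.3,0,0,1,0,0.3,0,0,1,0,0.3,0,0,1,0,0.3,0,0,0.9,0,0.3,0,0,0,0]'; python3 -m creep '[0.3,0.4,0,0,0,0.3,0.4,0,0,0,0.3,0.2,0,0,0,0.3,0.2,0,0,0,0.3,0.2,0,0,0]'; python3 -m creep '[0.3,0.2,0,0,0,0.3,0.2,0,0,0,0.3,0,0,0,0]') | grep -E "pos|wrist_force|orien|wid"
python3 - <<'E'
from h import *
im,W=cloud("wrist"); np.save("wrist.npy",W); t,f=flask(W); q=t[:,:2]-[0.5338,-0.0075]; ux=q@np.array([-.1325,.991])*1000; uy=q@np.array([-.991,-.1325])*1000
m=uy<20; print(np.percentile(ux[m],[.2,1,50,99,99.8]),np.percentile(uy,[.2,1,50,99,99.8]))
p=robot.state()["position"]; q=p[:2]-[0.5338,-0.0075]; print("tcp u",q@[-.1325,.991],q@[-.991,-.1325])
E
```

```text
position: [0.4511, 0.003, 0.0789]
orientation: [180.0, 0.4, 7.1]
wrist_force: [-0.3, 0.5, 0.2]
grip_width: 0.301
position: [0.4898, 0.0078, 0.0829]
orientation: [-180.0, -0.1, 7.0]
wrist_force: [-1.9, 0.2, 0.7]
grip_width: 0.303
position: [0.5002, 0.009, 0.0824]
orientation: [180.0, -0.1, 7.0]
wrist_force: [0.3, 0.4, -0.5]
grip_width: 0.297
flask 81116 0.11967836300629672 ((542.7533569335938, 14.236026763916016), (108.86004638671875, 89.02948760986328), 6.735933303833008)
[-11.21599151  -9.61741957  22.20743987  54.04745285  55.60975936] [-65.77579578 -64.29022164 -27.00303879  31.49354078  39.09514958]
tcp u 0.020699621656471066 0.031764329822454626
```

```bash
(for i in 1; do python3 -m creep '[0.3,0.08,0,0,0,0.3,0,0,0,0]';python3 -m creep '[0.3,0.08,0,0,0,0.3,0,0,0,0]';python3 -m creep '[0.3,0.08,0,0,0,0.3,0,0,0,0]'; done) | grep -E "pos|wrist_force"
```

```text
position: [0.5008, 0.009, 0.0821]
wrist_force: [-0.1, 0.7, 0.1]
position: [0.5026, 0.0092, 0.082]
wrist_force: [-0.7, 0.2, 0.1]
position: [0.5033, 0.0092, 0.0817]
wrist_force: [-4.4, -0.7, 2.0]
```

```bash
(for i in 1; do python3 -m creep '[0.3,0.08,0,0,0,0.3,0,0,0,0]';python3 -m creep '[0.3,0.08,0,0,0,0.3,0,0,0,0]'; done;  python3 -m creep '[0.3,-0.4,0,0,0,0.3,-0.4,0,0,0,0.3,-0.4,0,0,0,0.3,-0.4,0,0,0,0.3,0,0,-1,0,0.3,0,0,-1,0,0.3,0,0,-1,0,0.3,0,0,-1,0,0.3,0,0,-1,0,0.3,0,0,0,0]') | grep -E "pos|wrist_force"
python3 - <<'E'
from h import *
im,W=cloud("wrist"); np.save("wrist.npy",W); t,f=flask(W); q=t[:,:2]-[0.5338,-0.0075]; ux=q@np.array([-.1325,.991])*1000; uy=q@np.array([-.991,-.1325])*1000
m=(ux>-20)&(uy>-75); ux=ux[m];uy=uy[m]
print(np.percentile(ux,[.2,1,50,99,99.8]),np.percentile(uy,[.2,1,50,99,99.8]))
for a in(-60,-45,-30,-15,0): 
    k=ux[(uy>a-4)&(uy<a+4)]; print(a,np.percentile(k,[2,98]).round(1))
for a in(0,10,35,45):
    k=uy[(ux>a-3)&(ux<a+3)]; print("x",a,np.percentile(k,[2,98]).round(1))
cv2.imwrite("pics/w5.png",im[...,::-1])
E
```

```text
position: [0.5034, 0.0092, 0.0813]
wrist_force: [-9.2, -0.8, 5.4]
position: [0.5035, 0.0092, 0.0809]
wrist_force: [-12.5, -1.6, 7.6]
position: [0.4712, 0.005, 0.2107]
wrist_force: [0.3, -0.0, -0.2]
flask 19068 0.11959403383298561 ((497.5311279296875, 30.083663940429688), (78.56945037841797, 214.09628295898438), 78.23418426513672)
[-10.81822185  -9.89941854  22.12664469  54.08682557  55.40216502] [-66.24785673 -64.83588021 -26.92262806  19.6276187   24.79331552]
-60 [-7.6 50.1]
-45 [-9.9 52.8]
-30 [-9.5 53.5]
-15 [-9.2 54.2]
0 [-8.3 53.9]
x 0 [-64.8  12.7]
x 10 [-63.9  15.4]
x 35 [-64.1  14.5]
x 45 [-65.2  12.2]
```

View pics/w5.png

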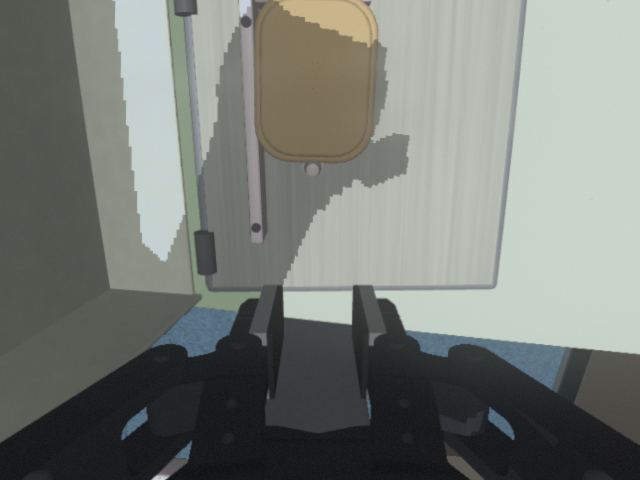

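The flask sits in the corner, with its +y clip at (312,168), but it looks up to about 1° off the rear fence. I'll square it with a second two-finger push from the front.

```bash
(python3 -m creep '[0.5,0.868,0.7,0,0,0.5,0.868,0.7,0,0,0.5,0.868,0.7,0,0,0.5,0.868,0.7,0,0]'; python3 -m creep '[0.5,0,0,0,-0.081,0.5,0,0,0,-0.081,0.5,0,0,0,-0.081,0.5,0,0,0,-0.081,0.5,0,0,0,-0.081,0.5,0,0,0,-0.081,0.5,0,0,0,-0.081,0.5,0,0,0,-0.081,0.5,0,0,0,-0.081,0.5,0,0,0,-0.081]';  python3 -m creep '[0.5,0,0,0,-0.081,0.5,0,0,0,-0.081,0.5,0,0,0,-0.081,0.5,0,0,0,0,0.5,0,0,0,0]') | grep -E "pos|wrist_force|orien|wid"
cat >> h.py <<'E'
def fit(W):
    t,f=flask(W)
    U=lambda P:np.c_[(P[:,:2]-[0.5338,-0.0075])@np.array([-.1325,.991]),(P[:,:2]-[0.5338,-0.0075])@np.array([-.991,-.1325])]*1000
    T=U(t);F=U(f)
    def edge(P,k,rng,w,hi):
        r=[]
        for a in np.arange(*rng,w):
            s=P[(P[:,k]>=a)&(P[:,k]<a+w)][:,1-k]
            if len(s)>8: r.append((a+w/2,np.percentile(s,98 if hi else 2)))
        r=np.array(r); 
        if len(r)<2: return None
        p=np.polyfit(r[:,0],r[:,1],1); return np.round([np.degrees(np.arctan(p[0])),np.polyval(p,np.mean(rng))],2)
    T2=T[(T[:,0]>-20)&(T[:,1]>-95)&(T[:,1]<40)]
    print("flask rear",edge(T2,1,(-56,4),6,1),"front",edge(T2,1,(-56,4),6,0),"fence rear",edge(F[(F[:,0]>45)&(F[:,0]<80)],1,(25,68),6,0),edge(F[(F[:,0]>45)&(F[:,0]<80)],1,(-56,4),6,0))
    for a in (0,8,38,46): print("ux",a,np.percentile(T2[np.abs(T2[:,0]-a)<3][:,1],[2,98]).round(1))
    S=F[(F[:,1]<-62)&(F[:,1]>-95)]
    for a in(2,42): s=S[np.abs(S[:,0]-a)<8][:,1]; print("lug",a,len(s),np.percentile(s,97) if len(s)>5 else None)
    p=robot.state()["position"]; print("tcp u",U(p[None]))
E
python3 - <<'E'
from h import *
im,W=cloud("wrist"); np.save("wrist.npy",W); fit(W); cv2.imwrite("pics/w6.png",im[...,::-1])
E
```

```text
position: [0.5637, -0.054, 0.2057]
orientation: [-179.9, 0.1, 7.0]
wrist_force: [-0.0, 0.1, -0.2]
grip_width: 0.498
position: [0.5626, -0.0537, 0.2058]
orientation: [-179.9, -0.0, 76.9]
wrist_force: [0.5, -0.4, -0.9]
grip_width: 0.502
position: [0.5628, -0.054, 0.2062]
orientation: [-179.9, -0.0, 97.2]
wrist_force: [0.0, 0.1, -0.6]
grip_width: 0.501
flask 20005 0.11957065757223975 ((557.3886108398438, 17.91787338256836), (106.91024017333984, 66.5341796875), 5.30873441696167)
flask rear [ 1.9  53.67] front [ 1.98 -9.24] fence rear [ 0.42 56.63] [ 1.94 57.7 ]
ux 0 [-66.7  12.8]
ux 8 [-68.4  15.1]
ux 38 [-68.5  14.4]
ux 46 [-64.8  12. ]
lug 2 250 -71.3277808227732
lug 42 265 -70.62121616327998
tcp u [[-49.96172828 -22.6806534 ]]
```

View pics/w6.png

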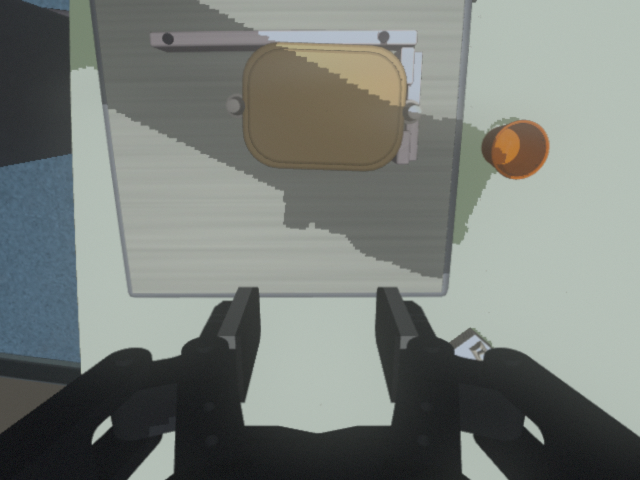

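The clip at (412,112) has entered the gap between the lugs, but the flask is turned about 1.5° from the fence line. I'll push its front face, biased to the corner side.

```bash
(python3 -m creep '[0.4,0,0.37,1,0,0.4,0,0,1,0,0.4,0,0,1,0,0.4,0,0,1,0,0.4,0,0,1,0,0.4,0,0,0,0]'; python3 -m creep '[0.4,0.4,0,0,0,0.4,0.4,0,0,0,0.4,0.2,0,0,0,0.4,0,0,0,0]'; for i in 1; do python3 -m creep '[0.4,0.08,0,0,0,0.4,0,0,0,0]'; python3 -m creep '[0.4,0.08,0,0,0,0.4,0,0,0,0]';python3 -m creep '[0.4,0.08,0,0,0,0.4,0,0,0,0]';python3 -m creep '[0.4,0.08,0,0,0,0.4,0,0,0,0]'; done) | grep -E "pos|wrist_force|orien"
```

```text
position: [0.569, -0.0522, 0.0773]
orientation: [-179.5, -0.0, 97.3]
wrist_force: [-0.2, 0.3, 0.1]
position: [0.5703, -0.0253, 0.0835]
orientation: [179.8, -0.1, 97.6]
wrist_force: [0.2, 0.6, 0.3]
position: [0.5696, -0.0254, 0.083]
orientation: [179.9, -0.0, 97.5]
wrist_force: [1.0, 0.4, 0.4]
position: [0.5692, -0.0241, 0.0824]
orientation: [179.9, 0.0, 97.4]
wrist_force: [-0.5, -0.5, -0.0]
position: [0.5693, -0.0239, 0.0824]
orientation: [179.9, 0.1, 97.4]
wrist_force: [1.2, -4.4, 0.6]
position: [0.5693, -0.0239, 0.0825]
orientation: [179.9, 0.3, 97.3]
wrist_force: [2.4, -8.3, -0.1]
```

```bash
(python3 -m creep '[0.4,0.08,0,0,0,0.4,0.08,0,0,0,0.4,0,0,0,0]';  python3 -m creep '[0.4,-0.3,0,0,0,0.4,-0.5,0,0,0,0.4,-0.5,0,0,0,0.4,0,0,-1,0,0.4,0,0,-1,0,0.4,0,0,-1,0,0.4,0,0,-1,0,0.4,0,0,-1,0,0.4,0,0,0,0]') | grep -E "pos|wrist_force|orien|wid"
python3 - <<'E'
from h import *
im,W=cloud("wrist"); fit(W)
E
```

```text
position: [0.5692, -0.0237, 0.0829]
orientation: [179.8, 0.5, 97.2]
wrist_force: [3.0, -16.0, -0.5]
grip_width: 0.398
position: [0.5748, -0.0492, 0.2119]
orientation: [179.5, 0.0, 97.4]
wrist_force: [0.8, -1.0, 0.6]
grip_width: 0.4
flask 19003 0.11955651433934539 ((557.1934814453125, 19.29709815979004), (106.04653930664062, 66.2555923461914), 7.324896812438965)
flask rear [ 0.54 55.09] front [ 0.3  -7.99] fence rear [ 0.44 56.68] [ 0.66 58.86]
ux 0 [-65.4  12.5]
ux 8 [-68.   15.2]
ux 38 [-68.4  14.9]
ux 46 [-65.7  12.7]
lug 2 304 -70.43385157793719
lug 42 280 -70.52125256121998
tcp u [[-46.20002475 -34.05960333]]
```

```bash
(python3 -m creep '[0.4,-1,0,-1,0,0.4,-1,0,-1,0,0.4,-1,0,0,0,0.4,-1,0,0,0,0.4,0,0,0,0]') | grep -E "clock|pos|wrist_force|orien|wid"
python3 - <<'E'
from h import *
im,W=cloud("scene"); w,V=cloud("wrist"); fit(V)
P=W.reshape(-1,3); q=P[:,:2]-[0.5338,-0.0075]; ux=q@np.array([-.1325,.991]); uy=q@np.array([-.991,-.1325])
m=(np.abs(uy)<.12)&(ux>.08)&(ux<.25)&(P[:,2]>.12)&(P[:,2]<.35); i=P[:,2][m].argmax(); print("hood highest",P[m][i],ux[m][i])
cv2.imwrite("pics/f.png",np.hstack([cv2.resize(im,(400,300)),cv2.resize(w,(400,300))])[...,::-1])
E
```

```text
clock: 21.63
position: [0.584, -0.1538, 0.2566]
orientation: [-180.0, 0.2, 97.0]
wrist_force: [-0.7, -0.7, 0.6]
grip_width: 0.4
flask 0 0 ((0.0, 0.0), (0.0, 0.0), 0.0)
flask rear None front None fence rear None NoneTraceback (most recent call last):
  File "<stdin>", line 2, in <module>
  File "h.py", line 39, in fit
    for a in (0,8,38,46): print("ux",a,np.percentile(T2[np.abs(T2[:,0]-a)<3][:,1],[2,98]).round(1))
                                       ~~~~~~~~~~~~~^^^^^^^^^^^^^^^^^^^^^^^^^^^^^^^^^^^^^
    return _quantile_unchecked(
        a, q, axis, out, overwrite_input, method, keepdims, weights)
    return _ureduce(a,
                    func=_quantile_ureduce_func,
    ...<5 lines>...
                    overwrite_input=overwrite_input,
                    method=method)
    r = func(a, **kwargs)
    result = _quantile(arr,
                       quantiles=q,
    ...<2 lines>...
                       out=out,
                       weights=wgt)
    slices_having_nans = np.isnan(arr[-1, ...])
                                  ~~~^^^^^^^^^
IndexError: index -1 is out of bounds for axis 0 with size 0
```

```bash
python3 - <<'E'
from h import *
im,W=cloud("scene")
P=W.reshape(-1,3); q=P[:,:2]-[0.5338,-0.0075]; ux=q@np.array([-.1325,.991]); uy=q@np.array([-.991,-.1325])
m=(np.abs(uy)<.12)&(ux>.08)&(ux<.25)&(P[:,2]>.12)&(P[:,2]<.35); i=P[:,2][m].argmax(); print("hood highest",P[m][i],ux[m][i])
cv2.imwrite("pics/f.png",cv2.resize(im[60:360,40:440],(800,600))[...,::-1])
E
```

```text
hood highest [0.52097412 0.13934829 0.31832761] 0.14722608329336884
```

View pics/f.png

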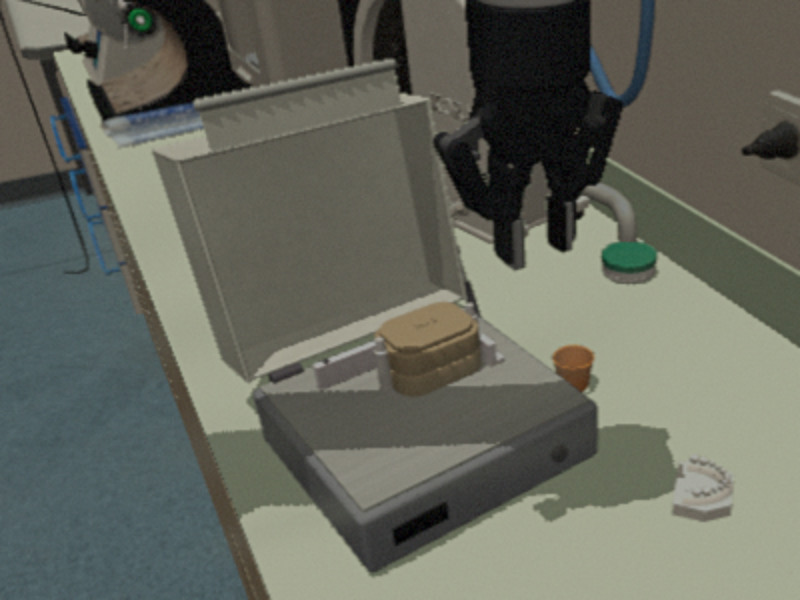

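The hood is at its stop: the bead is 47 mm behind the hinge at z 0.318, about 1.75 rad. The flask is at (430,350) in the corner, the jaw and cup are unmoved, and the gripper is clear.

```bash
python3 -c "
from cell import robot; print(robot.sign_off())"
```

```text
the job is handed in; nothing more can be done
None
```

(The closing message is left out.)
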